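# Seat the drive gear on its splined spindle and hold it down for the clip

## Task

I am putting the printer's paper-feed drive unit back together. Take the gear with the long sleeve (not the flat one), slide it onto the unit's upright spindle, turn it until the splines mesh and push it down against the spring until the clip groove near the spindle's tip stands clear above the sleeve. Finish still gripping it and keep it pressed down there so that I can snap the retaining clip on; leave the flat gear and the parts dish where they are.

Things in the scene. Friction and masses are not known exactly. Their poses are not given: they have to be found in the camera images.
- gear_center (a point): centre of the white plastic drive gear to fit (60 g, loose, lying teeth down, sleeve up). 40 mm high: a toothed wheel 68 mm across from 0 to 10 mm (six small ribs up to 15 mm, out to 25 mm from the axis), above it a plain round sleeve 34 mm across up to 40 mm: grasp the sleeve. Point: on the axis, 20 mm above the underside; z up the sleeve; x along the middle of one of the six bore slots
- gear: the same gear, origin on its axis at the underside, same axes. The bore goes right through: plain, 27 mm wide in the upper 28 mm; in the lowest 12 mm six lands leave 18 mm between them, with six slots 5.5 mm wide and 27 mm across, one along the x axis, the others every 60 degrees
- spindle_tip (a point): tip (on the axis, 104 mm above the desk, z up) of the drive unit's upright steel spindle. Below the tip: taper from 8 to 16 mm width down to 6.5 mm, clip groove 8.3 to 10.5 mm, plain 16 mm shaft to 32 mm, then six splines 3.5 mm wide, 24 mm across, down past the collar. x lies along the middle of one spline, the others every 60 degrees; this angle differs each time; stiff to turn (0.4 N m)
- drive_unit: printer drive unit, fixed to the desk: black and grey gearbox 90 x 76 mm, top 40 mm above the desk, on a steel plate, with a lying motor 33 mm thick towards its -x; all of it but spindle and collar under 42 mm. Origin on the desk under the spindle. At a wrong angle the gear's underside stops on the spline tops, 32 mm below the tip; within about 4 degrees of the right one it slides on down to the collar
- collar (a joint): travel (m) of the sprung collar at the spindle's foot: 0 at rest, when its top is 48 mm below the spindle's tip; grows as the gear pushes it down; 0.008 at its stop. It takes 3 N at first, 10 N at 5 mm, 15 N at the stop, and pushes the gear up again if let go. The clip groove is wholly clear of the sleeve from 3 mm on
- idler: flat white gear, not to be used: 56 mm across, 14 mm high, no sleeve, plain 12 mm bore; origin on its axis at its underside, loose on the desk
- dish: shallow clear parts dish, 139 mm across and 22 mm high, with small screws and the retaining clip in it; origin at the centre of its underside, loose on the desk
- mfp_printer: the office printer, a fixed block 0.37 m high behind the drive unit: it fills x 0.52 to 0.86, y 0.07 to 0.49 (its origin is the middle of that, on the desk, never moves): carry the gear round in front of its corner, not across it

How it is judged:
By the outcome, as a careful person would: the job done as asked, in the order asked, and still so for the second after the job is handed in, while the arm keeps its last pose, push and grip.
It also fails if it takes over 48 s, if anything falls off the work surface, if the arm or the gripper's body presses on something with over 40 N, if the wrist force passes 120 N, or if a joint passes its speed limit or range.

## Robot

A 6-joint arm with a two-finger parallel gripper is mounted at the origin on the work surface; the furniture and walls round the work are solid. World frame = base frame: x ahead of the robot, y to its left, z up, the work surface at z = 0. Lengths are in m, angles in degrees, forces in N, time in s.
With the tool pointing down it reaches from about 0.35 to 0.875 m from the base axis. Payload 15.5 kg.
Tool frame: the origin (TCP) lies between the finger pads; the fingertips stand 14 mm ahead of it and the grasp point (between the pads) lies 5 mm behind it; z points along the fingers, y is the direction in which the jaws open and shut (so a half turn about z gives the same grasp; the last joint's range is limited). The gripper opens to 85 mm and grips with 20 to 120 N. Pads are 22 mm wide; open, the fingers measure 114 mm over their backs; the gripper's body (76 mm by 85 mm) begins 54 mm behind the grasp point. The pads swing forward as they close: fully open they stand 13 mm farther back than shut.
Start: joints at [68.211, 28.281, 77.091, -0, 74.628, -5.472], TCP at [0.176, 0.6, 0.245] pointing down, gripper open.
Joint ranges: [-166.48, 166.48], [-47.26, 123.95], [12.59, 153.08], [-70.14, 250.14], [6.76, 159.57], [-176.63, 176.63]. Speed limits (degrees/s): [108.29, 108.29, 147.25, 172.46, 172.46, 172.46].

## Interface

Orientations are given as [roll, pitch, yaw] about the fixed x, y, z axes, in that order (R = Rz(yaw) Ry(pitch) Rx(roll)).
In Python, from cell import arm gives the robot as it stands.
- The arm moves only by the tool play_rows, never from a script. Its argument "commands" is a list of rows, each an object of numbers: "dx", "dy", "dz": the shift along the tool's x, y, z in cm; "wx", "wy", "wz": the turn, a rotation vector about the tool's x, y, z in rad; "gripper": the finger opening in cm, from 0 to 8.54. In form: [{"dx": .., "dy": .., "dz": .., "wx": .., "wy": .., "wz": .., "gripper": ..}, ...]. A call has 1 to 8 rows; each row is the pose to reach, as a shift and turn from the pose commanded when the call began, along the tool's axes at that moment; what a row does not reach only later rows make up. A row lasts 1/10 s, in which the tool goes at most 50 mm and 8.59 degrees, less where a joint would pass 70% of its speed; a pose out of reach is approached as far as the arm can. A call with a gripper value outside its range is refused whole. The fingers move at their own pace and stop on an object; "grip_force" is the grip in N (left out, the last holds). Time passes only in rows, so rows that repeat a pose let the fingers close. It gives the time, the measured TCP pose, the force and the opening at its end, in the units of the state.
- arm.sense(): the state, without advancing time (a new reading comes with each control period).
- arm.snapshot(name): name is "scene" or "top" or "wrist"; returns a dict with "img" (420x560x3 uint8, blue, green, red), "fovy" (degrees; the focal length in pixels is half the picture's height over the tangent of half this angle, whatever the lens; pixels are square), "cx", "cy" (the principal point, pixels), "world_from_camera" (4x4, takes a point from camera to world coordinates); the wrist camera has in their place "tool_from_camera" (4x4, takes a point from camera to tool coordinates, whose origin is the TCP and whose axes are the flange's). Camera axes: x right, y down, z forward; pixel columns grow to the right and rows downward; lengths in m; the calibration is good to about 2 mm. A picture is of the moment at which its call begins: read the wrist's pose just before it. There is no depth.
- arm.finish_job(): hands the job in, once; it reports no verdict.
The state is a dict: "time_s": time; "q": joint angles; "joint_velocities": joint speeds; "joint_efforts": joint torques, N m; "position": TCP position; "ee_rot": TCP orientation; "force": force on the tool from outside, world axes, zero at the start; "ft_torque": the same for the moment, N m; "opening": finger opening in m.
Only numpy, scipy, OpenCV 4.12 (cv2) and the standard library are available. Lean on these libraries where they do the work, as an engineer would, in place of code of your own. Each camera call takes 0.05 s, during which the arm holds its last target.

## Working session

There is one attempt and no reset: what is moved stays moved. The work goes in short steps, Python scripts to look and compute and a tool call to move; the robot and the scene stay as the last step left them, time stands still between calls to the robot, and variables do not carry over. Pictures are saved under pics/ and viewed, and the job is handed in when it is done.

Besides the shell and the picture viewer there is one more tool, called as name(argument=value, ...), one argument or row to a line, values as JSON. play_rows: Moves the arm, as the interface text tells. Its arguments: {"type":"object","properties":{"commands":{"type":"array"},"grip_force":{"type":"number"}},"required":["commands"]}

```bash
mkdir -p pics; ls; python3 - <<'E'
from cell import arm
import cv2,numpy as np
s=arm.sense();print(s)
for n in ["scene","top","wrist"]:
    d=arm.snapshot(n);cv2.imwrite(f"pics/a_{n}.png",d["img"]);np.save(f"pics/a_{n}.npy",{k:v for k,v in d.items()},allow_pickle=True)
    print(n,d["fovy"],d["cx"],d["cy"],d.get("world_from_camera",d.get("tool_from_camera")))
E
```

```text
pics
{'time_s': 0.0, 'q': array([ 6.82109414e+01,  2.83159077e+01,  7.71291909e+01, -1.23507153e-03,
        7.46278463e+01, -5.47164096e+00]), 'joint_velocities': array([-0.09105998,  0.00117242,  0.01922769,  0.00783746, -0.00886001,
        0.05645824]), 'joint_efforts': array([ 5.87843306e-05, -8.82125688e+01, -3.83878613e+01, -6.03346237e-06,
        1.01409975e-02,  5.61072102e-05]), 'position': array([0.1754675 , 0.59948958, 0.24467696]), 'ee_rot': array([-1.79927274e+02, -5.77047466e-03,  1.63682907e+02]), 'force': array([ 0.3077499 ,  0.27865321, -0.05668398]), 'ft_torque': array([ 0.04394858,  0.01358842, -0.00458732]), 'opening': 0.08563722695115708}
scene 44.58639688354057 277.9838388812756 206.26660884376525 [[ 0.88449603 -0.18903375  0.42653606  0.09223702]
 [-0.46602275 -0.40133097  0.78851522 -0.75617685]
 [ 0.02212614 -0.89621409 -0.44306968  0.54448372]
 [ 0.          0.          0.          1.        ]]
top 44.62105622870145 285.3714207993476 215.96005995228077 [[-0.12976958 -0.97047619  0.20331215  0.31723955]
 [-0.99152729  0.12820683 -0.02089597  0.07479841]
 [-0.00578696 -0.2043012  -0.97889097  1.190035  ]
 [ 0.          0.          0.          1.        ]]
wrist 63.1846803753756 277.8201085929897 210.3954522380033 [[-1.63849868e-05 -9.48967369e-01 -3.15374274e-01  7.98305886e-02]
 [ 1.00000000e+00 -2.36028964e-05  1.90674770e-05 -4.02484261e-04]
 [-2.55381598e-05 -3.15374274e-01  9.48967369e-01 -1.28616215e-01]
 [ 0.00000000e+00  0.00000000e+00  0.00000000e+00  1.00000000e+00]]
```

View pics/a_scene.png

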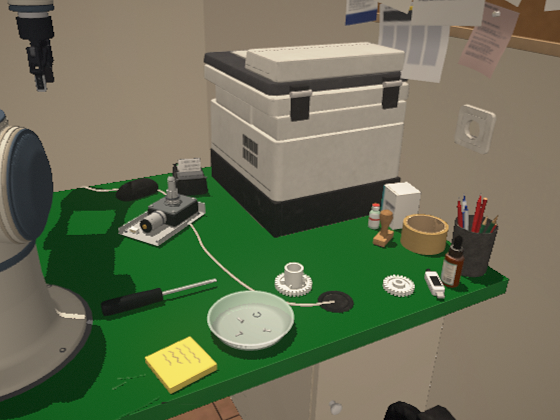

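View pics/a_top.png

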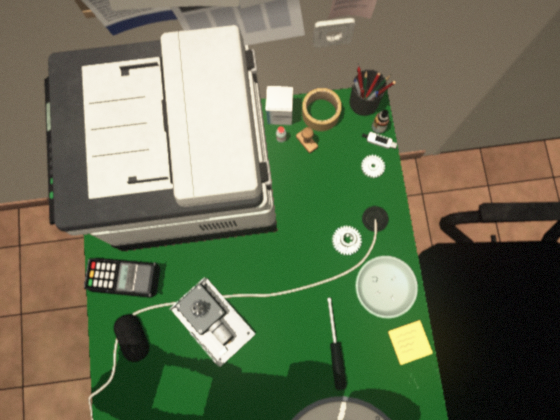

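View pics/a_wrist.png

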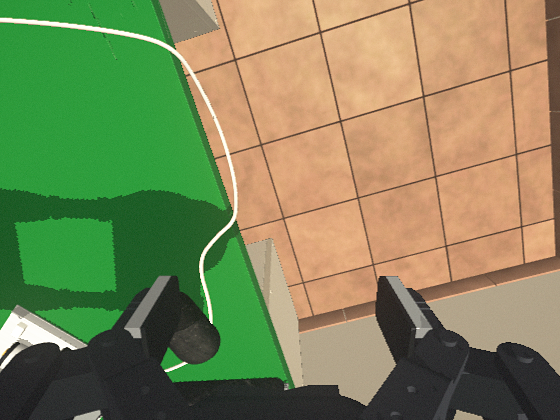

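The sleeve gear is at scene (293,278) and top (347,240). The spindle tip is near scene (172,178) and top (199,308). I'll zoom in for exact pixels.

```bash
cat > h.py <<'E'
import numpy as np,cv2
def ld(f): return np.load(f,allow_pickle=True).item()
def ray(d,u,v,T=None):
    T=d["world_from_camera"] if T is None else T
    f=d["img"].shape[0]/2/np.tan(np.radians(d["fovy"]/2))
    r=T[:3,:3]@np.array([(u-d["cx"])/f,(v-d["cy"])/f,1.]);return T[:3,3],r/np.linalg.norm(r)
def onz(d,u,v,z,T=None):
    o,r=ray(d,u,v,T);return o+r*(z-o[2])/r[2]
def proj(d,p,T=None):
    T=d["world_from_camera"] if T is None else T
    f=d["img"].shape[0]/2/np.tan(np.radians(d["fovy"]/2))
    c=T[:3,:3].T@(np.array(p)-T[:3,3]);return np.array([d["cx"]+f*c[0]/c[2],d["cy"]+f*c[1]/c[2]])
def tri(rs):
    A=np.zeros((3,3));b=np.zeros(3)
    for o,r in rs:
        P=np.eye(3)-np.outer(r,r);A+=P;b+=P@o
    x=np.linalg.solve(A,b);return x,[np.linalg.norm((np.eye(3)-np.outer(r,r))@(x-o)) for o,r in rs]
def crop(d,u,v,w,s,name):
    u,v=int(u),int(v);i=d["img"][max(0,v-w):v+w,max(0,u-w):u+w];cv2.imwrite(name,cv2.resize(i,None,fx=s,fy=s,interpolation=cv2.INTER_CUBIC))
from scipy.spatial.transform import Rotation as R
def wT(s,d):
    T=np.eye(4);T[:3,:3]=R.from_euler('xyz',s["ee_rot"],degrees=True).as_matrix();T[:3,3]=s["position"];return T@d["tool_from_camera"]
E
python3 - <<'E'
from h import *
t=ld("pics/a_top.npy");s=ld("pics/a_scene.npy")
c=[]
for d,u,v in[(t,347,240),(t,199,308),(s,293,278),(s,172,195)]:
    i=d["img"][v-30:v+30,u-30:u+30];c.append(cv2.resize(i,None,fx=5,fy=5,interpolation=cv2.INTER_CUBIC))
cv2.imwrite("pics/crops.png",np.vstack([np.hstack(c[:2]),np.hstack(c[2:])]))
print(onz(t,347,240,.04),onz(t,199,308,.104),onz(s,293,268,.04),onz(s,172,178,.104))
E
```

```text
[ 0.48244293 -0.08131296  0.04      ] [0.3714797  0.25622583 0.104     ] [ 0.48604834 -0.0903443   0.04      ] [0.37316217 0.24726189 0.104     ]
```

View pics/crops.png

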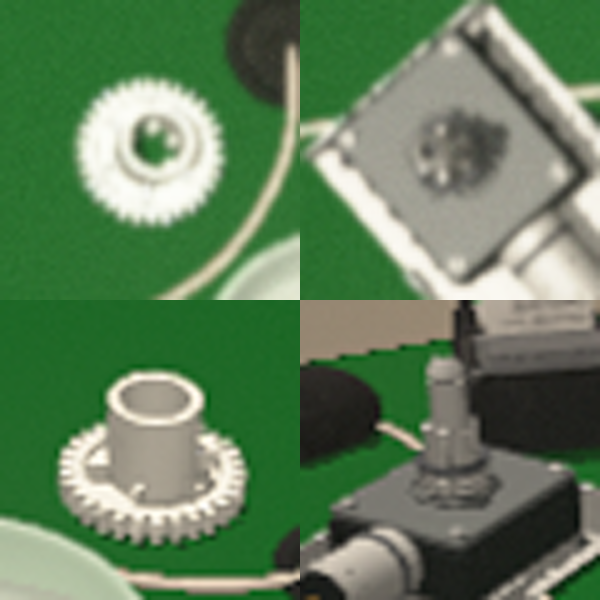

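```bash
cat >> h.py <<'E'
def move(s,p,yaw):
    """s: sense; target p, tool-down yaw"""
    R0=R.from_euler('xyz',s["ee_rot"],degrees=True);R1=R.from_euler('xyz',[180,0,yaw],degrees=True)
    d=R0.inv().apply(np.array(p)-s["position"])*100;w=(R0.inv()*R1).as_rotvec()
    return d.round(3),w.round(4)
E
python3 - <<'E'
from h import *
t=ld("pics/a_top.npy");s=ld("pics/a_scene.npy")
print(tri([ray(t,348,238.6),ray(s,294,267.6)]), onz(t,347,240.2,.005), onz(t,387,286,.02),onz(s,251,313,.022))
print(onz(s,170,177.4,.104))
from cell import arm
print(move(arm.sense(),[.423,.19,.145],130))
E
```

```text
(array([ 0.48810352, -0.08554049,  0.03691142]), [np.float64(0.0025069010099476236), np.float64(0.0025069010099476336)]) [ 0.48700264 -0.08599103  0.005     ] [ 0.36915166 -0.1576432   0.02      ] [ 0.374225   -0.15217374  0.022     ]
[0.3702593  0.25223478 0.104     ]
(array([-35.26 , -32.344,  10.011]), array([-1.000e-03,  2.000e-04,  5.879e-01]))
```

Triangulated sleeve top is at z ≈ 0.037 (it must be 0.040), with 2.5 mm ray residuals, so the positions are plausible. Next I'll look at the spindle from above with the wrist camera.

play_rows(
  commands=[
    {"dx":-35.3,"dy":-32.3,"dz":10,"wz":0.588,"gripper":6},
    {"dx":-35.3,"dy":-32.3,"dz":10,"wz":0.588,"gripper":6},
    {"dx":-35.3,"dy":-32.3,"dz":10,"wz":0.588,"gripper":6},
    {"dx":-35.3,"dy":-32.3,"dz":10,"wz":0.588,"gripper":6},
    {"dx":-35.3,"dy":-32.3,"dz":10,"wz":0.588,"gripper":6},
    {"dx":-35.3,"dy":-32.3,"dz":10,"wz":0.588,"gripper":6},
    {"dx":-35.3,"dy":-32.3,"dz":10,"wz":0.588,"gripper":6},
    {"dx":-35.3,"dy":-32.3,"dz":10,"wz":0.588,"gripper":6},
  ],
)

```text
invalid input at $.commands[0]: expected keys dx, dy, dz, wx, wy, wz, gripper
```

```bash
python3 - <<'E'
from h import *
from cell import arm
s=arm.sense();print(s["time_s"],s["position"],s["ee_rot"],s["joint_velocities"]);print(move(s,[.423,.19,.145],130))
E
```

```text
0.15 [0.17551176 0.59956897 0.24481389] [-1.79944010e+02 -3.75788573e-03  1.63682127e+02] [ 0.04073679 -0.06446706 -0.04934302 -0.01950018  0.01258707  0.03194123]
(array([-35.26 , -32.344,  10.011]), array([-1.000e-03,  2.000e-04,  5.879e-01]))
```

play_rows(
  commands=[
    {"dx":-35.3,"dy":-32.3,"dz":10,"wx":0,"wy":0,"wz":0.588,"gripper":6},
    {"dx":-35.3,"dy":-32.3,"dz":10,"wx":0,"wy":0,"wz":0.588,"gripper":6},
    {"dx":-35.3,"dy":-32.3,"dz":10,"wx":0,"wy":0,"wz":0.588,"gripper":6},
    {"dx":-35.3,"dy":-32.3,"dz":10,"wx":0,"wy":0,"wz":0.588,"gripper":6},
    {"dx":-35.3,"dy":-32.3,"dz":10,"wx":0,"wy":0,"wz":0.588,"gripper":6},
    {"dx":-35.3,"dy":-32.3,"dz":10,"wx":0,"wy":0,"wz":0.588,"gripper":6},
    {"dx":-35.3,"dy":-32.3,"dz":10,"wx":0,"wy":0,"wz":0.588,"gripper":6},
    {"dx":-35.3,"dy":-32.3,"dz":10,"wx":0,"wy":0,"wz":0.588,"gripper":6},
  ],
)

```text
time_s: 0.95
position: [0.3792, 0.2633, 0.1631]
ee_rot: [180.0, 0.0, 130.0]
force: [1.0, 0.2, -0.2]
opening: 0.0604
```

```bash
python3 - <<'E'
from h import *
from cell import arm
s=arm.sense();print(s["time_s"],s["position"],s["ee_rot"],s["joint_velocities"]);print(move(s,[.423,.19,.145],130))
E
```

```text
0.95 [0.37918415 0.26327404 0.1631484 ] [1.79984302e+02 3.46690639e-03 1.30010091e+02] [-6.10046768e+01  5.85467924e+00  1.29387406e+01  3.47839596e-02
 -1.94596496e+01 -6.06064431e+01]
(array([-8.429, -1.355,  1.815]), array([0.0003, 0.0001, 0.0002]))
```

play_rows(
  commands=[
    {"dx":-8,"dy":-1.3,"dz":1.8,"wx":0,"wy":0,"wz":0,"gripper":6},
    {"dx":-8,"dy":-1.3,"dz":1.8,"wx":0,"wy":0,"wz":0,"gripper":6},
    {"dx":-8,"dy":-1.3,"dz":1.8,"wx":0,"wy":0,"wz":0,"gripper":6},
    {"dx":-8,"dy":-1.3,"dz":1.8,"wx":0,"wy":0,"wz":0,"gripper":6},
    {"dx":-8,"dy":-1.3,"dz":1.8,"wx":0,"wy":0,"wz":0,"gripper":6},
  ],
)

```text
time_s: 1.45
position: [0.4196, 0.196, 0.1456]
ee_rot: [-180.0, -0.0, 130.0]
force: [0.8, -0.1, 0.1]
opening: 0.0598
```

```bash
python3 - <<'E'
from h import *
from cell import arm
s=arm.sense();d=arm.snapshot("wrist");d["s"]=s;np.save("pics/w1.npy",d,allow_pickle=True);cv2.imwrite("pics/w1.png",d["img"])
print(s["time_s"],s["position"],s["ee_rot"],s["joint_velocities"].round(1));print(proj(d,[.3703,.2522,.104],wT(s,d)))
E
```

```text
1.45 [0.41961005 0.19597285 0.145562  ] [-1.79999002e+02 -9.51332440e-03  1.30024472e+02] [ 0.8 -0.2  0.  -0.1  0.  -0.2]
[273.80590681 108.04783795]
```

View pics/w1.png

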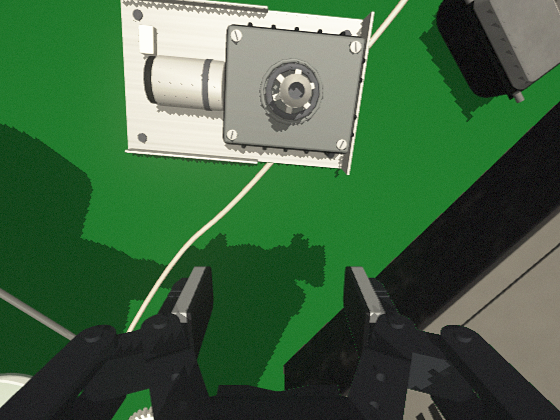

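```bash
python3 - <<'E'
from h import *
d=ld("pics/w1.npy");crop(d,295,92,40,10,"pics/w1c.png")
for n in("a_top","a_scene"):
  q=ld(f"pics/{n}.npy"); u,v=(199,308) if n=="a_top" else (172,195); crop(q,u,v,25,12,f"pics/{n}c.png")
E
```

```text
(no output)
```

View pics/w1c.png

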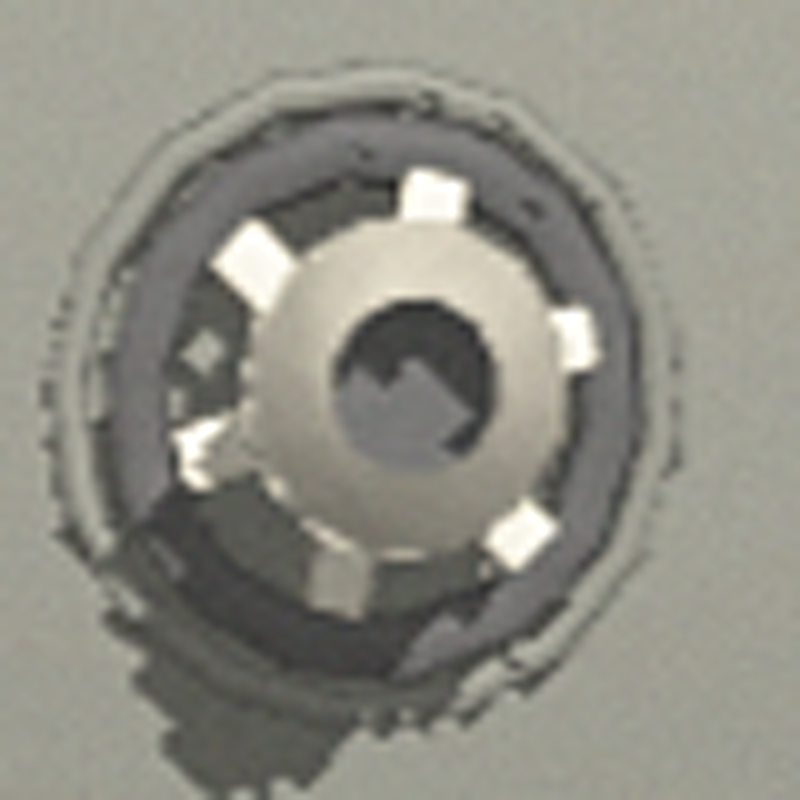

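View pics/a_topc.png

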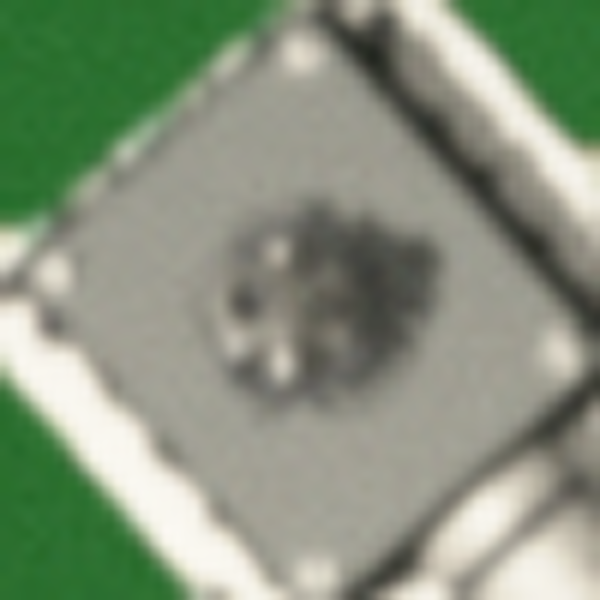

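View pics/a_scenec.png

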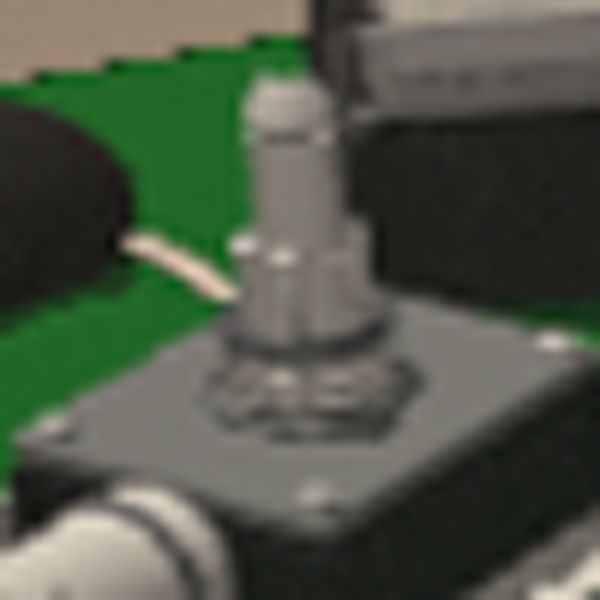

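```bash
python3 - <<'E'
from h import *
d=ld("pics/w1.npy");T=wT(d["s"],d);t=ld("pics/a_top.npy");s=ld("pics/a_scene.npy")
f=lambda x,y:(255+x/10-.45,52+y/10-.45)
print("wrist tip",onz(d,*f(411,384),.104,T),"spline ctr",onz(d,*f(390,394),.072,T))
# scene tip
us,vs=147+289/12-.5,170+80/12-.5; print(us,vs)
print(onz(s,us,vs,.104))
for p in [(.104)]: pass
W=onz(d,*f(411,384),.104,T);print("proj scene",proj(s,W),"proj top",proj(t,W), proj(t,[W[0],W[1],.072]))
print(tri([ray(d,*f(411,384),T),ray(s,us,vs)]))
c=onz(d,*f(390,394),.072,T)
for q in [(435,195),(575,337),(522,537),(340,580),(210,452),(257,262)]:
    p=onz(d,*f(*q),.072,T);print((p-c)[:2]*1e3,np.hypot(*(p-c)[:2]),np.degrees(np.arctan2(*(p-c)[1::-1]))%60)
E
```

```text
wrist tip [0.37294382 0.26506776 0.104     ] spline ctr [0.37322329 0.26538855 0.072     ]
170.58333333333334 176.16666666666666
[0.37342649 0.25829343 0.104     ]
proj scene [169.43697127 175.10321676] proj top [194.72694423 307.85294078] [197.39004728 308.27701237]
(array([0.3740965 , 0.26490226, 0.10124312]), [np.float64(0.0011197134904015816), np.float64(0.0011197134904015098)])
[-4.85987779  9.3989539 ] 0.01058105602004858 57.34193944984639
[5.92238754 8.88245003] 0.010675794710097808 56.30656460813327
[10.72157449 -0.97513878] 0.010765828126511284 54.80318504143479
[ 4.35174878 -9.37454889] 0.01033537054538021 54.90114679199952
[-5.73201928 -8.83108428] 0.010528252208677985 57.01348202588754
[-10.13425484   0.48235616] 0.010145727601140596 57.27497176688601
```

The spindle axis is at (0.373, 0.265). Tip and spline measurements agree, and the mean spline radius of 10.5 mm fits. Spline angle is about 56.3° mod 60. Next I'll view the gear, going round the printer corner via (0.40, 0.02).

```bash
python3 - <<'E'
from h import *
from cell import arm
s=arm.sense();print(s["position"]);print(move(s,[.40,.02,.16],130),move(s,[.539,-.147,.13],130))
E
```

```text
[0.41958574 0.19617761 0.14562994]
(array([-12.224, -12.837,  -1.44 ]), array([ 0.0002, -0.    ,  0.001 ])) (array([-33.951, -12.947,   1.559]), array([ 0.0002, -0.    ,  0.001 ]))
```

play_rows(
  commands=[
    {"dx":-12.2,"dy":-12.8,"dz":-1.4,"wx":0,"wy":0,"wz":0,"gripper":6},
    {"dx":-12.2,"dy":-12.8,"dz":-1.4,"wx":0,"wy":0,"wz":0,"gripper":6},
    {"dx":-12.2,"dy":-12.8,"dz":-1.4,"wx":0,"wy":0,"wz":0,"gripper":6},
    {"dx":-12.2,"dy":-12.8,"dz":-1.4,"wx":0,"wy":0,"wz":0,"gripper":6},
    {"dx":-12.2,"dy":-12.8,"dz":-1.4,"wx":0,"wy":0,"wz":0,"gripper":6},
    {"dx":-34,"dy":-12.9,"dz":1.5,"wx":0,"wy":0,"wz":0,"gripper":6},
    {"dx":-34,"dy":-12.9,"dz":1.5,"wx":0,"wy":0,"wz":0,"gripper":6},
    {"dx":-34,"dy":-12.9,"dz":1.5,"wx":0,"wy":0,"wz":0,"gripper":6},
  ],
)

```text
time_s: 2.3
position: [0.4969, -0.0946, 0.1397]
ee_rot: [180.0, 0.0, 130.1]
force: [0.6, 0.2, 0.4]
opening: 0.0607
```

```bash
python3 - <<'E'
from h import *
from cell import arm
s=arm.sense();print(s["position"]);print(move(s,[.539,-.147,.125],130))
E
```

```text
[ 0.4968846  -0.09462953  0.13970192]
(array([-6.718, -0.155,  1.474]), array([0.0006, 0.0005, 0.0021]))
```

play_rows(
  commands=[
    {"dx":-6,"dy":-0.1,"dz":1.4,"wx":0,"wy":0,"wz":0,"gripper":6},
    {"dx":-6,"dy":-0.1,"dz":1.4,"wx":0,"wy":0,"wz":0,"gripper":6},
    {"dx":-6,"dy":-0.1,"dz":1.4,"wx":0,"wy":0,"wz":0,"gripper":6},
    {"dx":-6,"dy":-0.1,"dz":1.4,"wx":0,"wy":0,"wz":0,"gripper":6},
    {"dx":-6,"dy":-0.1,"dz":1.4,"wx":0,"wy":0,"wz":0,"gripper":6},
  ],
)

```text
time_s: 2.8
position: [0.5325, -0.1396, 0.126]
ee_rot: [-180.0, -0.0, 130.1]
force: [0.9, 0.1, 0.7]
opening: 0.0598
```

```bash
python3 - <<'E'
from h import *
from cell import arm
s=arm.sense();d=arm.snapshot("wrist");d["s"]=s;np.save("pics/w2.npy",d,allow_pickle=True);cv2.imwrite("pics/w2.png",d["img"])
u,v=proj(d,[.488,-.0855,.04],wT(s,d));print(s["time_s"],s["position"],s["ee_rot"],s["joint_velocities"].round(1),u,v,[int(u)-50,int(v)-50])
crop(d,u,v,50,8,"pics/w2c.png")
E
```

```text
2.8 [ 0.53252543 -0.13957996  0.12598755] [-1.79989706e+02 -3.21713925e-02  1.30085769e+02] [-0.3 -0.2 -0.2  0.1 -0.1 -0.1] 278.5512469006629 113.99257296683017 [228, 63]
```

View pics/w2.png

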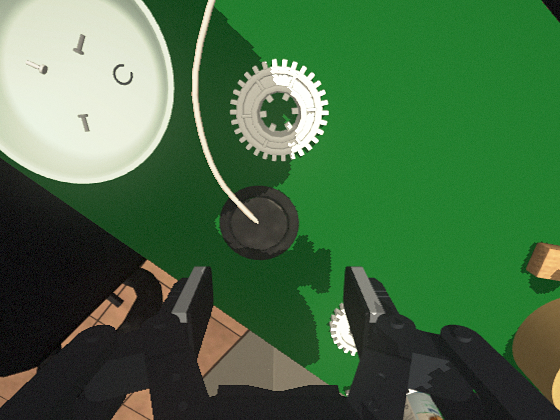

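View pics/w2c.png

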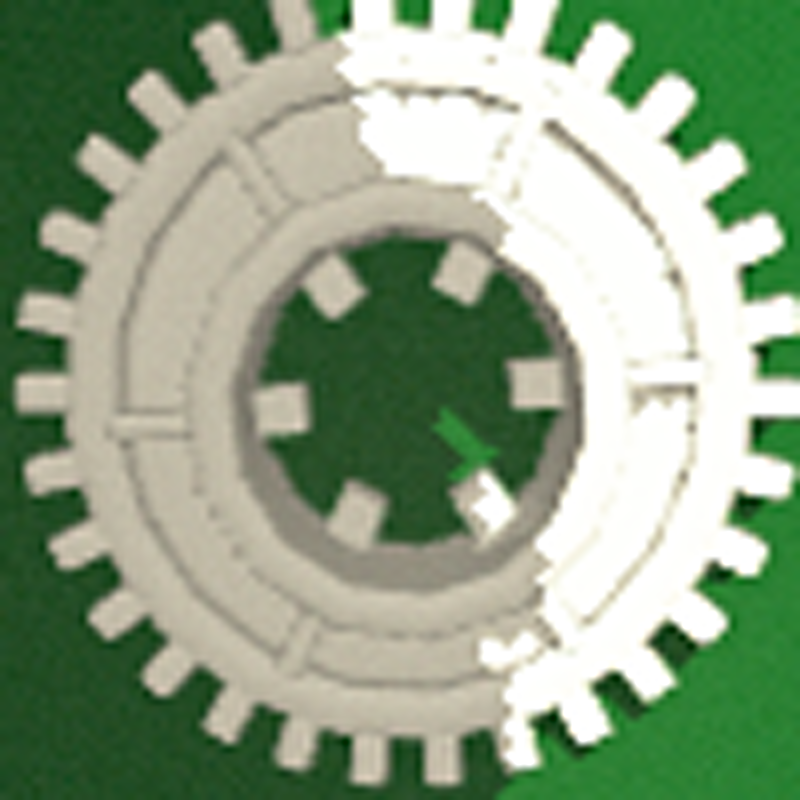

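```bash
python3 - <<'E'
from h import *
d=ld("pics/w2.npy");T=wT(d["s"],d)
f=lambda x,y:(228+x/8-.44,63+y/8-.44)
print("top",onz(d,*f(410,409),.04,T),"land ctr",onz(d,*f(409.3,394.7),.012,T))
m=cv2.inRange(cv2.cvtColor(d["img"],cv2.COLOR_BGR2HSV),(0,0,90),(179,70,255));
n,l,st,ce=cv2.connectedComponentsWithStats(m);k=l[int(90),int(243)];print(st[k],)
cs,_=cv2.findContours((l==k).astype('uint8'),cv2.RETR_EXTERNAL,cv2.CHAIN_APPROX_NONE);(cx,cy),r=cv2.minEnclosingCircle(cs[0]);print("teeth",cx,cy,r,onz(d,cx,cy,.010,T),onz(d,cx,cy,.0,T))
c=onz(d,*f(409.3,394.7),.012,T)
for q in [(332,285),(463,270),(537,383),(485,508),(357,515),(282,408)]:
    p=onz(d,*f(*q),.012,T);print(np.hypot(*(p-c)[:2]),(np.degrees(np.arctan2(*(p-c)[1::-1]))+30)%60)
E
```

```text
top [ 0.48800425 -0.08526195  0.04      ] land ctr [ 0.48806002 -0.0852955   0.012     ]
[ 230   59   99  102 6195]
teeth 278.49078369140625 109.62806701660156 51.18202590942383 [ 0.48702579 -0.08430771  0.01      ] [ 0.48725522 -0.08454896  0.        ]
0.011040502426921664 16.350246443040618
0.011065822291469995 15.999491656330008
0.0109349493013538 15.119672790715
0.011480167466397089 14.91014892400802
0.010986555951798403 15.795558291991455
0.010943328514885546 15.821851991368902
```

Gear axis is at (0.488, −0.0853) and slot angle is 15.7° mod 60, so the turn needed is +40.6° or −19.4°. I'll grasp at yaw 150 and fit at yaw 130.6.

```bash
python3 - <<'E'
from h import *
from cell import arm
s=arm.sense();print(s["position"]);print(move(s,[.488,-.0853,.1],150))
E
```

```text
[ 0.53263072 -0.13980057  0.12608253]
(array([7.043, 0.094, 2.61 ]), array([-0.000e+00, -3.000e-04, -3.476e-01]))
```

play_rows(
  commands=[
    {"dx":7.04,"dy":0.1,"dz":2.6,"wx":0,"wy":0,"wz":-0.348,"gripper":6},
    {"dx":7.04,"dy":0.1,"dz":2.6,"wx":0,"wy":0,"wz":-0.348,"gripper":6},
    {"dx":7.04,"dy":0.1,"dz":2.6,"wx":0,"wy":0,"wz":-0.348,"gripper":6},
    {"dx":7.04,"dy":0.1,"dz":2.6,"wx":0,"wy":0,"wz":-0.348,"gripper":6},
    {"dx":7.04,"dy":0.1,"dz":2.6,"wx":0,"wy":0,"wz":-0.348,"gripper":6},
    {"dx":7.04,"dy":0.1,"dz":2.6,"wx":0,"wy":0,"wz":-0.348,"gripper":6},
  ],
)

```text
time_s: 3.45
position: [0.4892, -0.0869, 0.1001]
ee_rot: [180.0, 0.1, 149.8]
force: [-0.3, -0.7, -0.2]
opening: 0.0599
```

```bash
python3 - <<'E'
from h import *
from cell import arm
s=arm.sense();print(s["position"],s["ee_rot"],s["force"]);print(move(s,[.488,-.0853,.03],150))
d=arm.snapshot("wrist");cv2.imwrite("pics/w3.png",d["img"])
E
```

```text
[ 0.48920706 -0.08692141  0.10005907] [1.79986979e+02 6.14259349e-02 1.49842282e+02] [-0.32134539 -0.65062195 -0.19365757]
(array([0.193, 0.078, 7.006]), array([ 0.0002,  0.0011, -0.0028]))
```

View pics/w3.png

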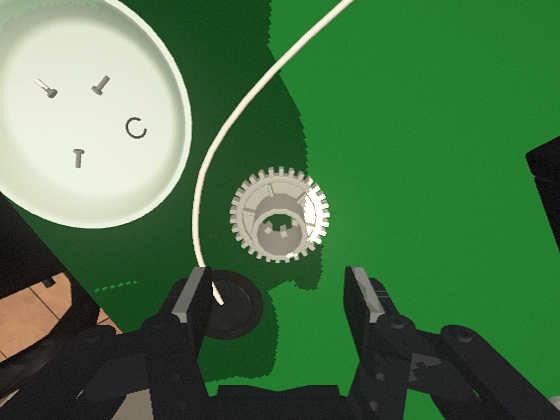

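The sleeve at (280,225) is centred between the jaws. I'll descend and close.

play_rows(
  commands=[
    {"dx":0.1,"dy":0.05,"dz":3.5,"wx":0,"wy":0,"wz":0,"gripper":6},
    {"dx":0.1,"dy":0.05,"dz":5.5,"wx":0,"wy":0,"wz":0,"gripper":6},
    {"dx":0.1,"dy":0.05,"dz":7,"wx":0,"wy":0,"wz":0,"gripper":6},
    {"dx":0.1,"dy":0.05,"dz":7,"wx":0,"wy":0,"wz":0,"gripper":6},
    {"dx":0.1,"dy":0.05,"dz":7,"wx":0,"wy":0,"wz":0,"gripper":6},
  ],
)

```text
time_s: 4.0
position: [0.4882, -0.086, 0.0299]
ee_rot: [-180.0, -0.0, 149.9]
force: [-0.0, -0.3, 0.9]
opening: 0.0602
```

play_rows(
  commands=[
    {"dx":0,"dy":0,"dz":0,"wx":0,"wy":0,"wz":0,"gripper":3},
    {"dx":0,"dy":0,"dz":0,"wx":0,"wy":0,"wz":0,"gripper":3},
    {"dx":0,"dy":0,"dz":0,"wx":0,"wy":0,"wz":0,"gripper":3},
    {"dx":0,"dy":0,"dz":0,"wx":0,"wy":0,"wz":0,"gripper":3},
    {"dx":0,"dy":0,"dz":0,"wx":0,"wy":0,"wz":0,"gripper":3},
    {"dx":0,"dy":0,"dz":0,"wx":0,"wy":0,"wz":0,"gripper":3},
    {"dx":0,"dy":0,"dz":0,"wx":0,"wy":0,"wz":0,"gripper":3},
    {"dx":0,"dy":0,"dz":0,"wx":0,"wy":0,"wz":0,"gripper":3},
  ],
  grip_force=70,
)

```text
time_s: 4.8
position: [0.4886, -0.086, 0.0308]
ee_rot: [180.0, 0.1, 149.9]
force: [-2.6, -0.3, 11.4]
opening: 0.0323
```

```bash
python3 - <<'E'
from h import *
from cell import arm
s=arm.sense();print(s["time_s"],s["position"],s["ee_rot"],s["force"],s["opening"]);
for n in("wrist","scene"):
  d=arm.snapshot(n);cv2.imwrite(f"pics/g_{n}.png",d["img"])
  if n=="scene": crop(d,294,270,50,6,"pics/g_sc.png")
E
```

```text
4.8 [ 0.48862848 -0.08603681  0.03081757] [1.79979502e+02 1.02244986e-01 1.49927038e+02] [-2.62297743 -0.34964168 11.39438461] 0.03233662564497751
```

View pics/g_wrist.png

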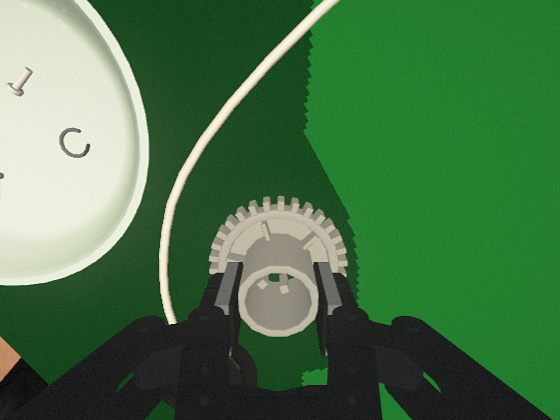

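View pics/g_sc.png

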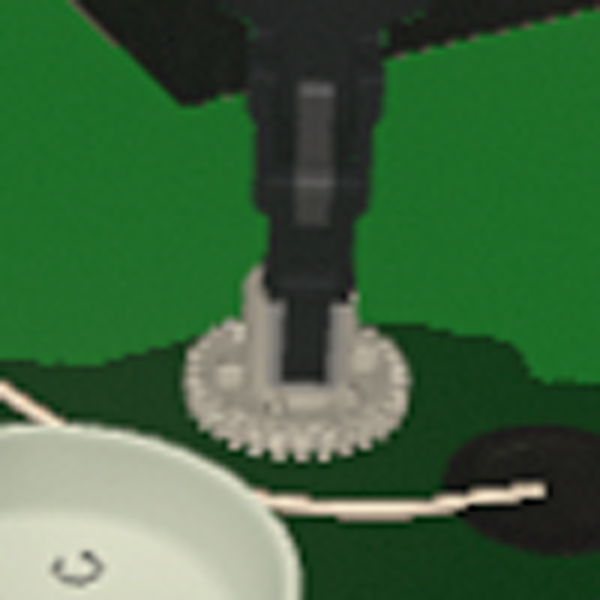

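It is gripped, and the scene view shows the pads flat on the sleeve with tips at the ribs. I'll lift and check.

play_rows(
  commands=[
    {"dx":0,"dy":0,"dz":-1,"wx":0,"wy":0,"wz":0,"gripper":3},
    {"dx":0,"dy":0,"dz":-3,"wx":0,"wy":0,"wz":0,"gripper":3},
    {"dx":0,"dy":0,"dz":-6,"wx":0,"wy":0,"wz":0,"gripper":3},
    {"dx":0,"dy":0,"dz":-9,"wx":0,"wy":0,"wz":0,"gripper":3},
    {"dx":0,"dy":0,"dz":-12,"wx":0,"wy":0,"wz":0,"gripper":3},
    {"dx":0,"dy":0,"dz":-13,"wx":0,"wy":0,"wz":0,"gripper":3},
    {"dx":0,"dy":0,"dz":-13,"wx":0,"wy":0,"wz":0,"gripper":3},
  ],
)

```text
time_s: 5.6
position: [0.4888, -0.086, 0.1613]
ee_rot: [180.0, 0.2, 149.9]
force: [-0.5, -0.2, -0.5]
opening: 0.0322
```

```bash
python3 - <<'E'
from h import *
from cell import arm
s=arm.sense();d=arm.snapshot("wrist");d["s"]=s;np.save("pics/w4.npy",d,allow_pickle=True);cv2.imwrite(f"pics/w4.png",d["img"])
print(s["time_s"],s["position"],s["ee_rot"],s["force"],s["opening"],s["q"])
print(move(s,[.405,.07,.165],140),move(s,[.3731,.2652,.165],130.6))
E
```

```text
5.6 [ 0.48877482 -0.08600263  0.16134871] [179.95469442   0.18370116 149.93014049] [-0.46081767 -0.19021401 -0.54474394] 0.032185719367712994 [-1.68782344e+01  2.42888393e+01  1.00912181e+02  2.68388716e-03
  5.46097872e+01 -7.68099982e+01]
(array([15.065,  9.303, -0.406]), array([0.0011, 0.0031, 0.1733])) (array([27.607, 24.598, -0.434]), array([0.0013, 0.003 , 0.3374]))
```

View pics/w4.png

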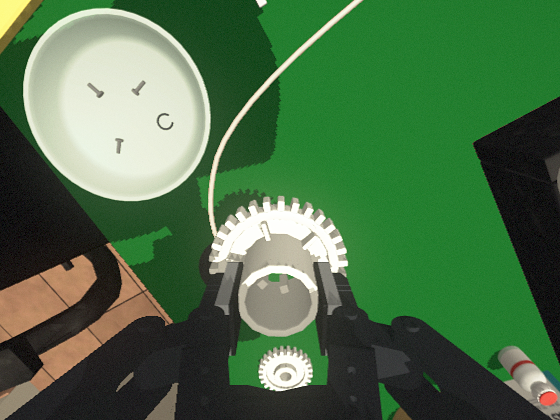

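```bash
python3 - <<'E'
from h import *
d=ld("pics/w4.npy");T=d["tool_from_camera"]
for v in(299.5,301):print(onz(d,279,v,-.009,T))
for u,v in((239,301),(319,301),(279,264),(279,337)):print(onz(d,u,v,-.009,T))
crop(d,280,300,50,8,"pics/w4c.png")
R0=R.from_euler('xyz',[180,0,149.9],degrees=True)
print(R0.inv().apply(np.array([.488,-.0853,.0])-[.4886,-.086,0]))
E
```

```text
[ 0.00206519  0.00036009 -0.009     ]
[ 0.00136452  0.00036084 -0.009     ]
[ 0.00136637 -0.01583247 -0.009     ]
[ 0.00136266  0.01655481 -0.009     ]
[ 0.01801784  0.00034296 -0.009     ]
[-0.01615166  0.00037965 -0.009     ]
[8.70148368e-04 3.04699552e-04 3.73149331e-20]
```

View pics/w4c.png

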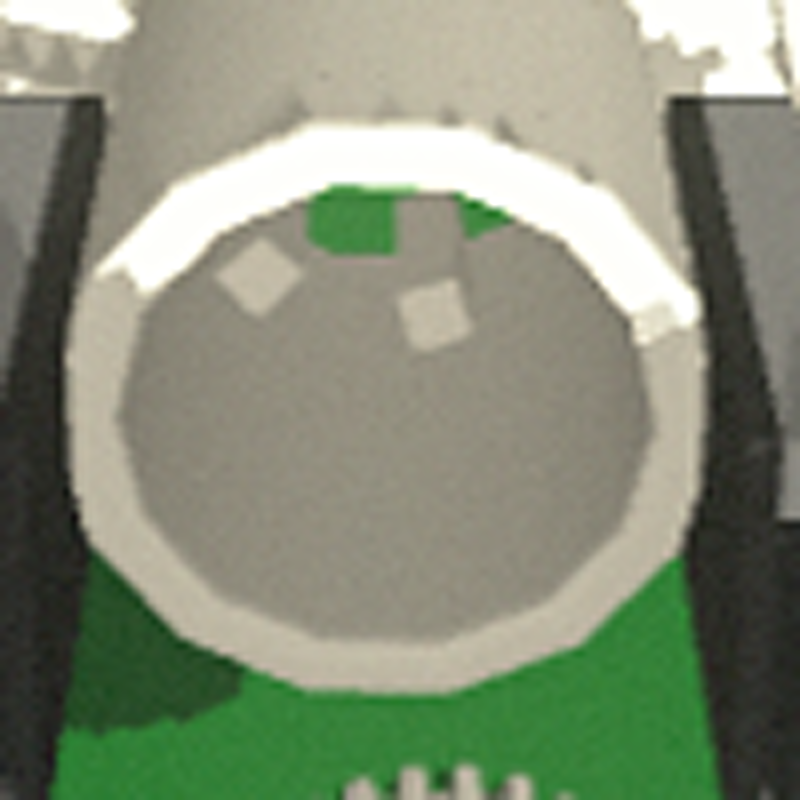

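```bash
python3 - <<'E'
from h import *
d=ld("pics/w4.npy");T=d["tool_from_camera"]
for x,y in((260,277),(433,315),(430,220)):
  p=onz(d,230+x/8-.44,250+y/8-.44,.0188,T);q=p-[.0011,.0002,0];print(p,np.hypot(q[0],q[1]),np.degrees(np.arctan2(q[1],q[0]))%60)
from cell import arm
s=arm.sense();print(s["position"]);print(move(s,[.405,.07,.165],140),move(s,[.3738,.2644,.165],130.6))
E
```

```text
[-0.00733172 -0.00783731  0.0188    ] 0.011648705045224389 43.62810479901751
[-0.00998921  0.00277616  0.0188    ] 0.011384517705861144 46.92147079908011
[-0.00339749  0.00255812  0.0188    ] 0.005078202759289252 32.331097720899805
[ 0.488196   -0.08582826  0.16003827]
(array([15.007,  9.317, -0.512]), array([0.0004, 0.0012, 0.1733])) (array([27.448, 24.578, -0.523]), array([0.0005, 0.0012, 0.3374]))
```

Lands seen in the held gear read about 45° in the tool frame, against 44.2° expected, so there was no slip. Carrying it now in front of the printer's corner.

play_rows(
  commands=[
    {"dx":15,"dy":9.3,"dz":-0.5,"wx":0,"wy":0,"wz":0.17,"gripper":3},
    {"dx":15,"dy":9.3,"dz":-0.5,"wx":0,"wy":0,"wz":0.17,"gripper":3},
    {"dx":15,"dy":9.3,"dz":-0.5,"wx":0,"wy":0,"wz":0.17,"gripper":3},
    {"dx":15,"dy":9.3,"dz":-0.5,"wx":0,"wy":0,"wz":0.17,"gripper":3},
    {"dx":27.4,"dy":24.6,"dz":-0.5,"wx":0,"wy":0,"wz":0.337,"gripper":3},
    {"dx":27.4,"dy":24.6,"dz":-0.5,"wx":0,"wy":0,"wz":0.337,"gripper":3},
    {"dx":27.4,"dy":24.6,"dz":-0.5,"wx":0,"wy":0,"wz":0.337,"gripper":3},
    {"dx":27.4,"dy":24.6,"dz":-0.5,"wx":0,"wy":0,"wz":0.337,"gripper":3},
  ],
)

```text
time_s: 6.45
position: [0.3742, 0.2578, 0.1634]
ee_rot: [-179.9, -0.0, 130.6]
force: [1.5, -0.9, -0.3]
opening: 0.032
```

```bash
python3 - <<'E'
from h import *
from cell import arm
s=arm.sense();print(s["position"],s["ee_rot"]);print(move(s,[.3738,.2644,.150],131))
E
```

```text
[0.37419047 0.25775324 0.16342521] [-1.79880939e+02 -2.39782893e-02  1.30602905e+02]
(array([0.529, 0.406, 1.342]), array([-0.0021, -0.0004, -0.0069]))
```

play_rows(
  commands=[
    {"dx":0,"dy":0,"dz":0,"wx":0,"wy":0,"wz":-0.007,"gripper":3},
    {"dx":0,"dy":0,"dz":0,"wx":0,"wy":0,"wz":-0.007,"gripper":3},
    {"dx":0,"dy":0,"dz":0,"wx":0,"wy":0,"wz":-0.007,"gripper":3},
  ],
)

```text
time_s: 6.75
position: [0.3751, 0.2552, 0.1638]
ee_rot: [-179.9, -0.0, 131.0]
force: [0.2, 0.9, -0.5]
opening: 0.0324
```

```bash
python3 - <<'E'
from h import *
from cell import arm
s=arm.sense();print(s["position"],s["ee_rot"],s["joint_velocities"].round(1),s["force"]);print(move(s,[.3738,.2644,.150],131))
d=arm.snapshot("scene");d["s"]=s;np.save("pics/s5.npy",d,allow_pickle=True);crop(d,172,180,45,7,"pics/s5c.png");print(proj(d,[.3731,.2652,.104]),proj(d,[.3731,.2652,.13]))
E
```

```text
[0.37513112 0.25519585 0.16382039] [-1.79884948e+02 -1.85937147e-02  1.30990345e+02] [-1.3 -0.6  0.1  0.1  0.2  0.2] [ 0.15250637  0.8707536  -0.48455128]
(array([0.782, 0.506, 1.381]), array([-0.002 , -0.0003, -0.0002]))
[169.48850884 175.0702083 ] [168.62706271 163.98216754]
```

View pics/s5c.png

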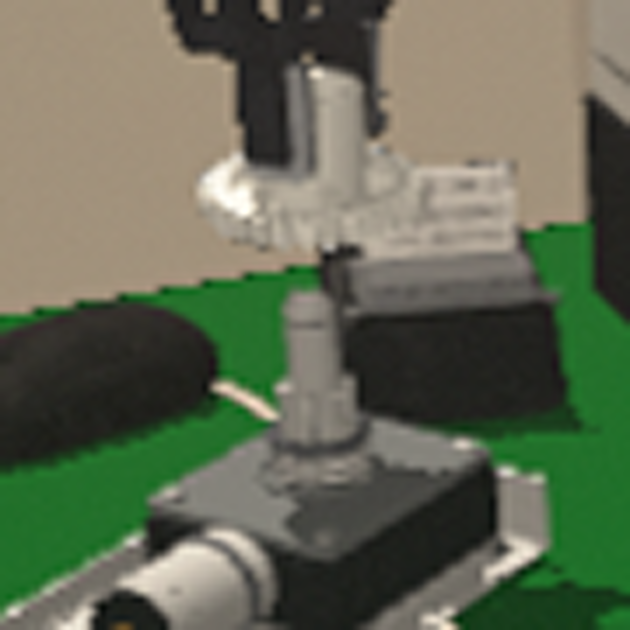

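play_rows(
  commands=[
    {"dx":0.78,"dy":0.51,"dz":0.7,"wx":0.002,"wy":0,"wz":0,"gripper":3},
    {"dx":0.78,"dy":0.51,"dz":1.4,"wx":0.002,"wy":0,"wz":0,"gripper":3},
    {"dx":0.78,"dy":0.51,"dz":1.4,"wx":0.002,"wy":0,"wz":0,"gripper":3},
    {"dx":0.78,"dy":0.51,"dz":1.4,"wx":0.002,"wy":0,"wz":0,"gripper":3},
  ],
)

```text
time_s: 7.2
position: [0.3741, 0.2651, 0.1503]
ee_rot: [-179.8, -0.0, 131.0]
force: [0.3, -0.8, 0.3]
opening: 0.0324
```

```bash
python3 - <<'E'
from h import *
from cell import arm
s=arm.sense();print(s["position"],s["ee_rot"],s["joint_velocities"].round(1),s["force"]);print(move(s,[.3738,.2644,.133],131))
c=[]
for n in("scene","top"):
  d=arm.snapshot(n);np.save(f"pics/{n}6.npy",d,allow_pickle=True);crop(d,*((172,180) if n=="scene" else(197,308)),45,6,f"pics/{n}6c.png");c.append(cv2.imread(f"pics/{n}6c.png"))
cv2.imwrite("pics/c6.png",cv2.resize(np.hstack(c),(796,398)))
E
```

```text
[0.37413156 0.26508107 0.1503218 ] [-1.79833231e+02 -1.24927902e-02  1.31000715e+02] [ 0.  -0.6 -0.3  0.1  0.4 -0. ] [ 0.27213194 -0.79721819  0.33395485]
(array([-0.03 , -0.065,  1.732]), array([-0.0029, -0.0002,  0.    ]))
```

View pics/c6.png

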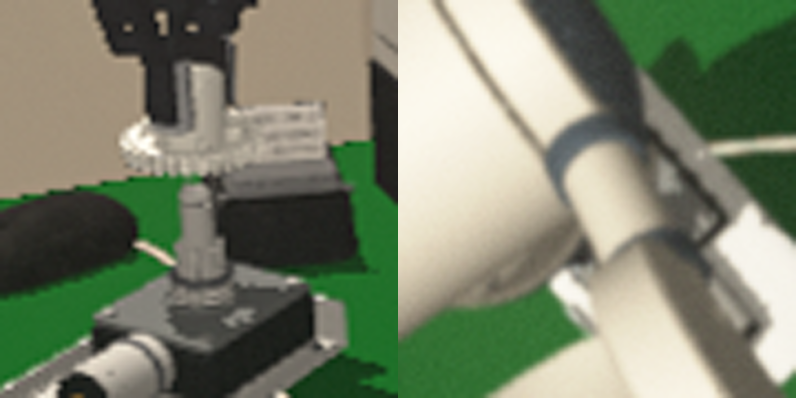

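Gear is above the spindle tip and aligned in the scene view. Lowering over the tip and watching forces.

play_rows(
  commands=[
    {"dx":-0.02,"dy":-0.05,"dz":0.5,"wx":-0.002,"wy":0,"wz":0,"gripper":3},
    {"dx":-0.02,"dy":-0.05,"dz":1.0,"wx":-0.002,"wy":0,"wz":0,"gripper":3},
    {"dx":-0.02,"dy":-0.05,"dz":1.5,"wx":-0.002,"wy":0,"wz":0,"gripper":3},
    {"dx":-0.02,"dy":-0.05,"dz":2.0,"wx":-0.002,"wy":0,"wz":0,"gripper":3},
    {"dx":-0.02,"dy":-0.05,"dz":2.4,"wx":-0.002,"wy":0,"wz":0,"gripper":3},
    {"dx":-0.02,"dy":-0.05,"dz":2.4,"wx":-0.002,"wy":0,"wz":0,"gripper":3},
  ],
)

```text
time_s: 7.9
position: [0.3738, 0.2648, 0.1261]
ee_rot: [-179.9, -0.0, 131.0]
force: [0.8, 0.7, 0.1]
opening: 0.0321
```

```bash
cat > look.py <<'E'
from h import *
from cell import arm
import sys
k=sys.argv[1]
s=arm.sense();print(s["time_s"],s["position"],s["ee_rot"],s["force"],s["ft_torque"],s["opening"])
c=[]
for n in("scene","wrist"):
  d=arm.snapshot(n);d["s"]=s;np.save(f"pics/{n}{k}.npy",d,allow_pickle=True);crop(d,*((172,180) if n=="scene" else(280,290)),*((45,9) if n=="scene" else (80,5)),f"pics/{n}{k}c.png");c.append(cv2.resize(cv2.imread(f"pics/{n}{k}c.png"),(398,398)))
cv2.imwrite(f"pics/c{k}.png",np.hstack(c))
E
python3 look.py 7
```

```text
7.9 [0.37375115 0.26479156 0.1260811 ] [-1.79947254e+02 -1.12184177e-02  1.31027309e+02] [0.76921048 0.73898101 0.05171215] [ 0.02701541 -0.01772437 -0.03071786] 0.03213469606547286
```

View pics/c7.png

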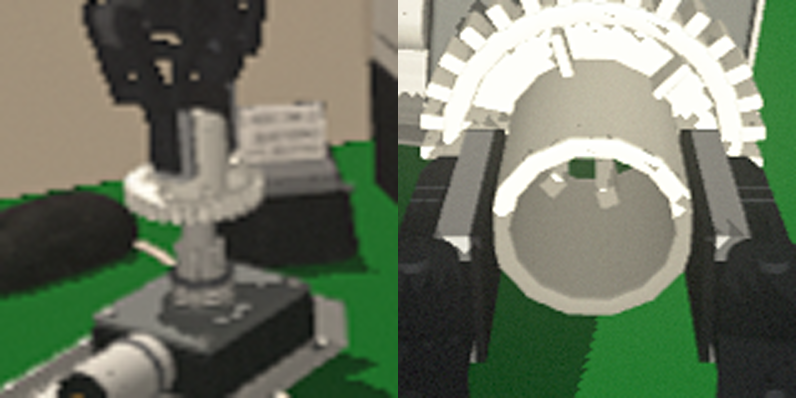

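No contact force and the tip is in the bore. Continuing to just above the spline tops.

play_rows(
  commands=[
    {"dx":0,"dy":-0.02,"dz":0.4,"wx":0,"wy":0,"wz":0,"gripper":3},
    {"dx":0,"dy":-0.02,"dz":0.8,"wx":0,"wy":0,"wz":0,"gripper":3},
    {"dx":0,"dy":-0.02,"dz":1.2,"wx":0,"wy":0,"wz":0,"gripper":3},
    {"dx":0,"dy":-0.02,"dz":1.6,"wx":0,"wy":0,"wz":0,"gripper":3},
    {"dx":0,"dy":-0.02,"dz":1.9,"wx":0,"wy":0,"wz":0,"gripper":3},
    {"dx":0,"dy":-0.02,"dz":1.9,"wx":0,"wy":0,"wz":0,"gripper":3},
  ],
)

```text
time_s: 8.6
position: [0.3736, 0.2647, 0.1072]
ee_rot: [-180.0, -0.0, 131.0]
force: [-0.0, -0.2, -0.8]
opening: 0.0325
```

```bash
python3 look.py 8
```

```text
8.6 [0.37363643 0.26466741 0.10723318] [-1.79958186e+02 -9.75018906e-03  1.31023789e+02] [-0.01350908 -0.19314743 -0.77940219] [-0.05413104  0.04037501  0.01504314] 0.032514687484344273
```

View pics/c8.png

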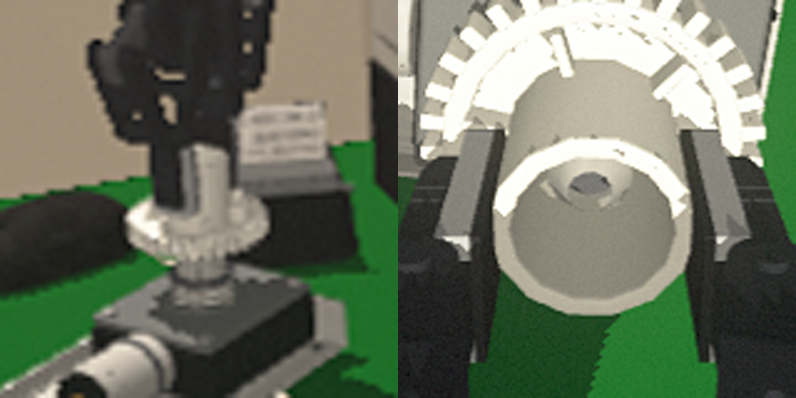

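The spindle is visible inside the bore, with no force. Now through the spline tops, slowly.

play_rows(
  commands=[
    {"dx":0,"dy":-0.01,"dz":0.2,"wx":0,"wy":0,"wz":0,"gripper":3},
    {"dx":0,"dy":-0.01,"dz":0.4,"wx":0,"wy":0,"wz":0,"gripper":3},
    {"dx":0,"dy":-0.01,"dz":0.55,"wx":0,"wy":0,"wz":0,"gripper":3},
    {"dx":0,"dy":-0.01,"dz":0.7,"wx":0,"wy":0,"wz":0,"gripper":3},
    {"dx":0,"dy":-0.01,"dz":0.7,"wx":0,"wy":0,"wz":0,"gripper":3},
  ],
)

```text
time_s: 9.2
position: [0.3737, 0.2647, 0.1005]
ee_rot: [-180.0, -0.0, 131.0]
force: [0.2, -0.3, -0.2]
opening: 0.0318
```

play_rows(
  commands=[
    {"dx":0,"dy":0,"dz":0.2,"wx":0,"wy":0,"wz":0,"gripper":3},
    {"dx":0,"dy":0,"dz":0.4,"wx":0,"wy":0,"wz":0,"gripper":3},
    {"dx":0,"dy":0,"dz":0.6,"wx":0,"wy":0,"wz":0,"gripper":3},
    {"dx":0,"dy":0,"dz":0.8,"wx":0,"wy":0,"wz":0,"gripper":3},
    {"dx":0,"dy":0,"dz":1.0,"wx":0,"wy":0,"wz":0,"gripper":3},
    {"dx":0,"dy":0,"dz":1.0,"wx":0,"wy":0,"wz":0,"gripper":3},
  ],
)

```text
time_s: 9.8
position: [0.3737, 0.2646, 0.0904]
ee_rot: [-180.0, -0.0, 131.0]
force: [-0.3, 0.2, -0.4]
opening: 0.0324
```

```bash
python3 look.py 9
```

```text
9.8 [0.37366833 0.26463443 0.09041648] [-1.79978310e+02 -4.17042589e-03  1.31022930e+02] [-0.28138581  0.22705799 -0.40347122] [ 0.00973723  0.00419502 -0.02082207] 0.03238096623586355
```

View pics/c9.png

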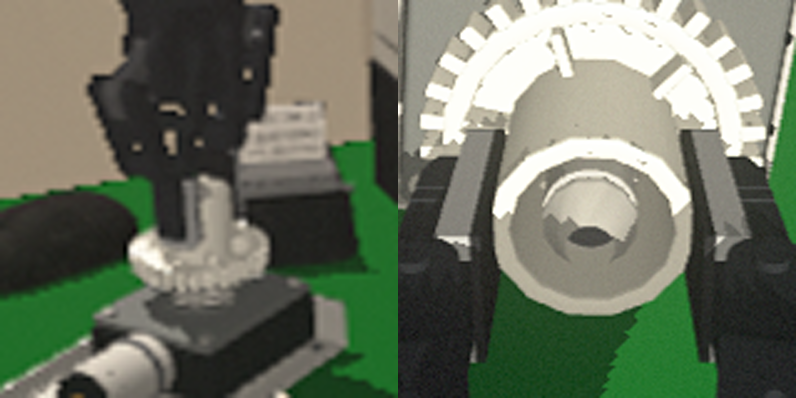

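The splines meshed without contact: underside ≈ 0.0595, well below the spline tops at 0.072. Now pressing on the sprung collar with a firmer grip.

play_rows(
  commands=[
    {"dx":0,"dy":0,"dz":0,"wx":0,"wy":0,"wz":0,"gripper":3},
    {"dx":0,"dy":0,"dz":0.2,"wx":0,"wy":0,"wz":0,"gripper":3},
    {"dx":0,"dy":0,"dz":0.4,"wx":0,"wy":0,"wz":0,"gripper":3},
    {"dx":0,"dy":0,"dz":0.5,"wx":0,"wy":0,"wz":0,"gripper":3},
    {"dx":0,"dy":0,"dz":0.6,"wx":0,"wy":0,"wz":0,"gripper":3},
    {"dx":0,"dy":0,"dz":0.7,"wx":0,"wy":0,"wz":0,"gripper":3},
    {"dx":0,"dy":0,"dz":0.7,"wx":0,"wy":0,"wz":0,"gripper":3},
  ],
  grip_force=90,
)

```text
time_s: 10.6
position: [0.3738, 0.2647, 0.0837]
ee_rot: [180.0, 0.0, 131.0]
force: [-0.7, -1.3, 7.6]
opening: 0.0316
```

```bash
python3 look.py 10
```

```text
10.6 [0.3738408  0.2647424  0.08371572] [1.79988329e+02 3.83952707e-03 1.31021935e+02] [-0.71311872 -1.25520466  7.62747824] [-0.00891606  0.15116891 -0.00709649] 0.031560684065230146
```

View pics/c10.png

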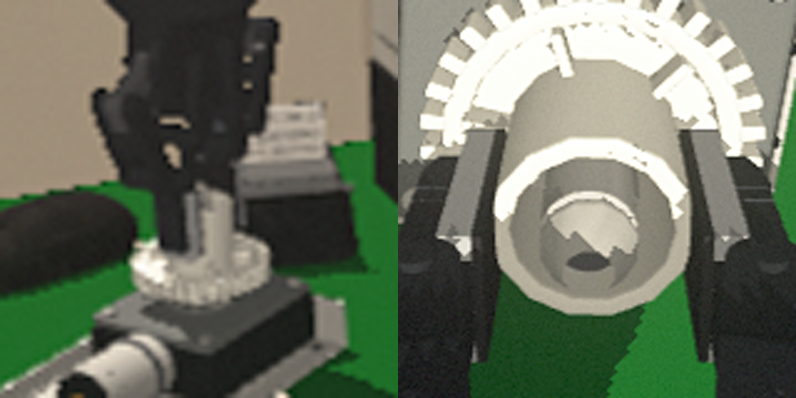

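Force 7.6 N and position both give about 3.2 mm of collar travel. I'll press about 2.3 mm further for margin (stop is at 8 mm).

play_rows(
  commands=[
    {"dx":0,"dy":0,"dz":0.1,"wx":0,"wy":0,"wz":0,"gripper":3},
    {"dx":0,"dy":0,"dz":0.2,"wx":0,"wy":0,"wz":0,"gripper":3},
    {"dx":0,"dy":0,"dz":0.25,"wx":0,"wy":0,"wz":0,"gripper":3},
    {"dx":0,"dy":0,"dz":0.25,"wx":0,"wy":0,"wz":0,"gripper":3},
    {"dx":0,"dy":0,"dz":0.25,"wx":0,"wy":0,"wz":0,"gripper":3},
    {"dx":0,"dy":0,"dz":0.25,"wx":0,"wy":0,"wz":0,"gripper":3},
  ],
)

```text
time_s: 11.3
position: [0.3739, 0.2648, 0.0814]
ee_rot: [180.0, 0.0, 131.0]
force: [-1.4, 0.2, 10.8]
opening: 0.0317
```

```bash
python3 look.py 11; python3 -c "
from h import *
d=ld('pics/wrist11.npy');crop(d,280,300,50,8,'pics/w11c.png')"
```

```text
11.3 [0.37387536 0.26476081 0.08142295] [1.79977253e+02 6.44478087e-03 1.31023182e+02] [-1.43376533  0.23191291 10.8133319 ] [-0.12543465  0.24389608  0.00197432] 0.03168036455323398
```

View pics/c11.png

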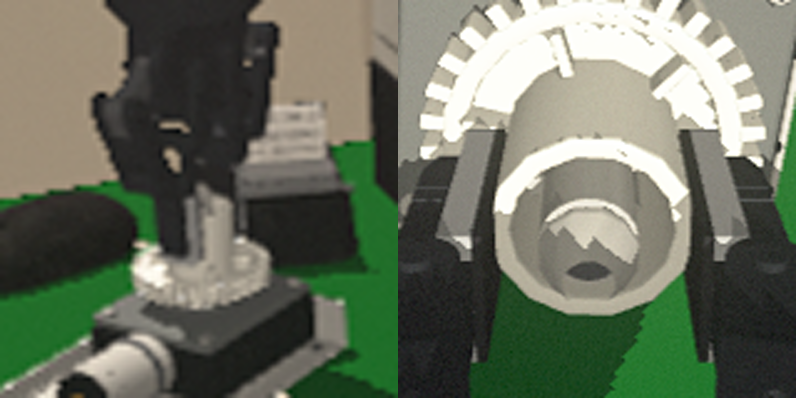

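View pics/w11c.png

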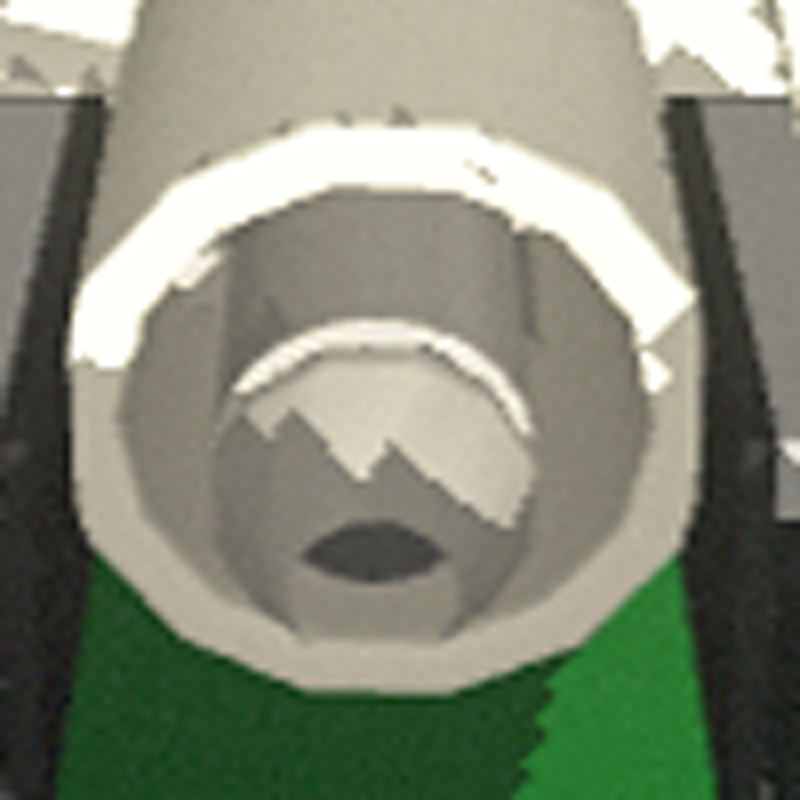

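Force (10.8 N) and position (0.0868 − 0.0814) both give about 5.4 mm of travel. The sleeve rim is at the same pixels as when lifted, so there was no slip. I'll check the dish and idler, then hand in.

```bash
python3 - <<'E'
from h import *
from cell import arm
a=ld("pics/a_scene.npy")["img"];b=ld("pics/scene11.npy")["img"]
for n,(x,y,w,h) in dict(dish=(205,295,92,60),idler=(380,270,40,30)).items(): print(n,cv2.absdiff(a,b)[y:y+h,x:x+w].mean())
s=arm.sense();print(s["time_s"],s["position"],s["force"],s["opening"]);print(arm.finish_job())
E
```

```text
dish 9.308816425120773
idler 6.405833333333334
11.4 [0.37385764 0.26474944 0.08141949] [-1.19422527 -0.75565144  9.3551736 ] 0.03164681054105616
the job is handed in; nothing more can be done
None
```

The long-sleeve gear is on the spindle, splines meshed, and I handed the job in at 11.4 s with the arm still gripping it and pressing it down.

- **Fit:** I measured the slot and spline angles with the wrist camera and turned the gear about 19° while carrying it. It slid through the splines with no contact force.
- **Collar travel:** the tool height gives about 5.4 mm. The last push readings of 10.8 N and then 9.4 N give roughly 4.5 to 5.5 mm. All are above the 3 mm needed to clear the clip groove and below the 8 mm stop. I did not measure the groove's clearance above the sleeve directly in an image.
- **Grip:** 90 N, and the sleeve rim sat at the same place between the fingers as when lifted, so I saw no slip.
- **Flat gear and dish:** never touched. My last image-difference check on them was inconclusive: mean differences of 9.3 for the dish and 6.4 for the flat gear. I did not look into the cause (lighting and shadows changed, but I can't say that explains it). The wrist picture taken after lifting the gear showed the dish's contents as before.
- **First position estimate:** the single-view scene estimate of the spindle was off by about 7 to 13 mm. I used the wrist-camera position instead, which agreed between the tip and the splines.

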